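Stow the spools and jars in their dishes

ROBOT

A 6-joint arm with a two-finger parallel gripper is mounted at the origin on a cart in front of the work surface, level with it; the furniture and walls round the work are solid. World frame = base frame: x ahead of the robot, y to its left, z up, the work surface at z = 0. Lengths are in mm, angles in rad, forces in N, time in s.
With the tool pointing down it reaches from about 250 to 775 mm from the base axis. Payload 4 kg.
Tool frame: the origin (TCP) lies on the front face of the gripper's body, between the roots of the fingers; the fingertips stand 97 mm ahead of it and the grasp point (between the pads) lies 78 mm ahead of it (env.nose_length is the z of the fingertips in the tool frame, in mm); z points along the fingers, y is the line along which they close (so a half turn about z gives the same grasp; the last joint's range is limited). The gripper opens to 94 mm and grips with 3 to 60 N. Pads are 16 mm wide; open, the fingers measure 119 mm over their backs; the gripper's body (75 mm by 177 mm) begins 78 mm behind the grasp point.
Start: joints at [-1.21, 0.087, 1.371, -0, 1.684, -0.103], TCP at [246.04, -491.909, 302.706] pointing down, gripper open.
Joint ranges: [-3.1, 3.1], [-0.76, 2.03], [0.27, 2.55], [-1.08, 4.22], [0.17, 2.65], [-2.57, 2.57]. Speed limits (rad/s): [2.79, 2.79, 3.14, 3.14, 3.14, 3.14].

INTERFACE

Orientations are given as a rotation vector (axis times angle).
In Python, from cell import env, imaging, probe_bus gives the robot as it stands (env), with the cameras (imaging) and the readings (probe_bus).
- The arm moves only by the tool advance, called after "Emit:" as name([rows], argument=value, ...), one row to a line, values as JSON. Schema: {"type":"object","properties":{"moves":{"type":"array","items":{"type":"array","items":{"type":"array","items":{"type":"number"},"minItems":7,"maxItems":7},"minItems":1,"maxItems":12},"minItems":1,"maxItems":1},"force":{"type":"number"},"only":{"type":"string"},"quiet":{"type":"boolean"},"lines":{"type":"string"}},"required":["moves"],"additionalProperties":false}. moves is a list that holds a single list of rows (three levels of brackets), with 1 to 12 rows, each of 7 numbers: the finger opening in mm, then dx, dy, dz in normalised numbers (1 is 300 mm), then a rotation vector rx, ry, rz in normalised numbers (1 is 2 rad); each row shifts and turns the commanded pose from where the row before left it, along the tool's axes as they then stand; what a row does not reach is not made up. A row lasts 1/10 s, in which the tool goes at most 50 mm and 0.15 rad, less where a joint would pass 70% of its speed; a pose out of reach is approached as far as the arm can. The fingers move at their own pace and stop on an object; force is the grip in N (left out, the last holds). Time passes only in rows, so rows that do not move let the fingers close. The tool returns the time, the measured TCP pose, the force, the opening and the grip force at its end. only (a regular expression) keeps the lines of the reply that match it, lines (a string "A,B") keeps lines A to B, and quiet returns only ok. No shift or turn number may pass 1 either way. Input that does not fit is refused with a message, and nothing moves.
- probe_bus.sense(): the state, without advancing time (a new reading comes with each control period).
- imaging.snapshot(name): name is "scene" or "top" or "wrist"; returns a dict with "frame" (480x640x3 uint8, blue, green, red), "fovy" (degrees; the focal length in pixels is half the picture's height over the tangent of half this angle, whatever the lens; pixels are square), "cx", "cy" (the principal point, pixels), "R" (3x3) and "t" (3): a world point X has camera coordinates R X + t; the wrist camera has in their place "mount" (4x4, takes a point from camera to tool coordinates, whose origin is the TCP and whose axes are the flange's). Camera axes: x right, y down, z forward; pixel columns grow to the right and rows downward; lengths in mm; the calibration is good to about 2 mm. A picture is of the moment at which its call begins: read the wrist's pose just before it. There is no depth.
- env.close_job(): hands the job in; it is judged then, once.
The state is a dict: "clock": time; "qpos": joint angles; "joint_velocities": joint speeds; "joint_torque": joint torques, N m; "eef_pos": TCP position; "tcp_rot": TCP orientation; "contact_force": force on the tool from outside, world axes, zero at the start; "ft_torque": the same for the moment, N m; "opening": finger opening in mm; "grasp_force": force on a finger pad.
Only numpy, scipy, OpenCV 4.12 (cv2) and the standard library are available. Lean on these libraries where they do the work, as an engineer would, in place of code of your own. Each camera call takes 0.05 s, during which the arm holds its last target. There are 200 camera calls.

TASK

Tidy the soldering supplies into the shallow round dishes: the solder spool in the large dish, the smaller, flat wick spool in the medium dish, and one of the two little jars in each of the two small dishes (either jar in either), all standing upright and flat on the dish floor inside the rim. Leave the square heat sink and the square fan where they lie.

Things in the scene. Friction and masses are not known exactly. Their poses are not given: they have to be found in the camera images.
- solder_spool: Solder spool standing on its flange, black flanges and silvery wire, 54 mm in diameter, 34 mm high, about 0.24 kg; the largest round loose thing; grip across the diameter. Origin: centre of its underside; z up.
- wick_spool: Flat desoldering-wick spool lying on its flange, blue flanges, 38 mm in diameter, 12 mm high, about 0.02 kg; grip across the diameter. Origin: centre of its underside; z up.
- jar_1: Small upright jar with a black cap, 29 mm in diameter, 38 mm high, about 0.03 kg. Origin: centre of its underside; z up.
- jar_2: Small upright jar with a white cap, otherwise the same: 29 mm in diameter, 38 mm high, about 0.03 kg. Origin: centre of its underside; z up.
- dish_large: The largest dish. Shallow round open grey plastic dish, fixed to the bench; floor 2 mm thick, rim 3 mm thick whose top is 5 mm above the bench; 80 mm across outside, 74 mm inside. Origin: centre of its underside, on the bench; z up.
- dish_medium: The middle-sized dish. Shallow round open grey plastic dish, fixed to the bench; floor 2 mm thick, rim 3 mm thick whose top is 5 mm above the bench; 64 mm across outside, 58 mm inside. Origin: centre of its underside, on the bench; z up.
- dish_small_1: One of the two equal smallest dishes. Shallow round open grey plastic dish, fixed to the bench; floor 2 mm thick, rim 3 mm thick whose top is 5 mm above the bench; 51 mm across outside, 45 mm inside. Origin: centre of its underside, on the bench; z up.
- dish_small_2: The other of the two equal smallest dishes. Shallow round open grey plastic dish, fixed to the bench; floor 2 mm thick, rim 3 mm thick whose top is 5 mm above the bench; 51 mm across outside, 45 mm inside. Origin: centre of its underside, on the bench; z up.
- heat_sink: Loose square finned pale heat sink, 40x40 mm, 18 mm high, not to be moved. Origin: centre of its underside; z up.
- fan: Loose square black axial fan lying flat, 40x40 mm, 10 mm high, not to be moved. Origin: centre of its underside; z up.

How it is judged (in metres and radians):
At the end, for the whole second after the job is handed in: Solder spool in the large dish, wick spool in the medium one (centres within 12 mm), one jar in each small dish (within 10 mm); all upright within 4 degrees, undersides less than 3.7 mm above the bench, at rest; heat sink and fan within 20 mm of where they lay (horizontal distance between solder_spool and dish_large below 0.012 m and z of solder_spool in the frame of dish_large below 0.0037 m and angle between each of solder_spool, wick_spool's own z axis and vertical below 0.07 rad and linear speed of each of solder_spool, wick_spool below 0.02 m/s and horizontal distance between wick_spool and dish_medium below 0.012 m and z of wick_spool in the frame of dish_medium below 0.0037 m and (((horizontal distance between jar_1 and dish_small_1 below 0.01 m and z of jar_1 in the frame of dish_small_1 below 0.0037 m and angle between jar_1's own z axis and vertical below 0.07 rad and linear speed of jar_1 below 0.02 m/s) and (horizontal distance between jar_2 and dish_small_2 below 0.01 m and z of jar_2 in the frame of dish_small_2 below 0.0037 m and angle between jar_2's own z axis and vertical below 0.07 rad and linear speed of jar_2 below 0.02 m/s)) or ((horizontal distance between jar_1 and dish_small_2 below 0.01 m and z of jar_1 in the frame of dish_small_2 below 0.0037 m and angle between jar_1's own z axis and vertical below 0.07 rad and linear speed of jar_1 below 0.02 m/s) and (horizontal distance between jar_2 and dish_small_1 below 0.01 m and z of jar_2 in the frame of dish_small_1 below 0.0037 m and angle between jar_2's own z axis and vertical below 0.07 rad and linear speed of jar_2 below 0.02 m/s))) and distance of each of heat_sink, fan from where it was at the start of the episode below 0.02 m); the robot touches nothing.
It fails at once if the heat sink is shifted by more than 20 mm (distance of heat_sink from where it was at the start of the episode above 0.02 m).
It fails at once if the fan is shifted by more than 20 mm (distance of fan from where it was at the start of the episode above 0.02 m).
It also fails if it takes over 88 s, if anything falls off the work surface, if the arm or the gripper's body presses on something with over 40 N, if the wrist force passes 120 N, or if a joint passes its speed limit or range.

## Working session

There is one attempt and no reset: what is moved stays moved. The work goes in short steps, Python scripts to look and compute and a tool call to move; the robot and the scene stay as the last step left them, time stands still between calls to the robot, and variables do not carry over. Pictures are saved under pics/ and viewed, at most 14 in all, crops included, and the job is handed in when it is done.

```bash
ls; mkdir -p pics
```

Run:
```python
from cell import env, imaging, probe_bus
import cv2
s=probe_bus.sense();print(s)
for n in("top","scene"):
    p=imaging.snapshot(n);cv2.imwrite(f"pics/{n}0.png",p["frame"]);print(n,p["fovy"],p["cx"],p["cy"],p["R"],p["t"])
```

```text
cell.py
pics
{'clock': 0.0, 'qpos': array([-1.21011978e+00,  8.79700745e-02,  1.37223510e+00, -1.16868827e-05,
        1.68365946e+00, -1.03107559e-01]), 'joint_velocities': array([ 8.71182986e-05,  1.90535718e-03, -1.62514142e-03, -6.58316344e-04,
       -6.39244960e-04, -3.54332802e-04]), 'joint_torque': array([ 8.09630660e-05, -3.40187359e+01, -3.02423072e+01,  7.17314403e-02,
        3.30611563e-02, -1.76494054e-04]), 'eef_pos': array([ 245.90138341, -491.58119523,  301.50545876]), 'tcp_rot': array([-3.05531163e+00, -7.21479283e-01,  4.76091131e-04]), 'contact_force': array([ 0.04035512, -0.60636027, -0.41385064]), 'ft_torque': array([-0.05986145, -0.00496337,  0.04927927]), 'grasp_force': 0.0, 'opening': 94.25114244714672}
top 53.342852651219445 326.6623528713332 245.97077149282836 [[ 0.01842817 -0.99944989  0.02757389]
 [-0.98846116 -0.02235882 -0.14981531]
 [ 0.15034942 -0.02449489 -0.98832943]] [-69.23694934 544.93650651 802.03430149]
scene 46.12780627972375 312.34419339953763 230.791536670235 [[ 0.90117933  0.43332335  0.01032934]
 [ 0.37454444 -0.76650076 -0.52172124]
 [-0.21815654  0.4740332  -0.85305349]] [-462.59940454 -216.45496242 1011.20067157]
```

View pics/top0.png

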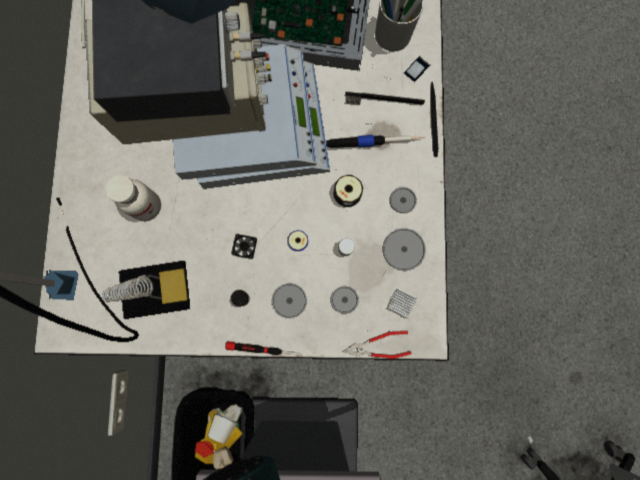

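View pics/scene0.png

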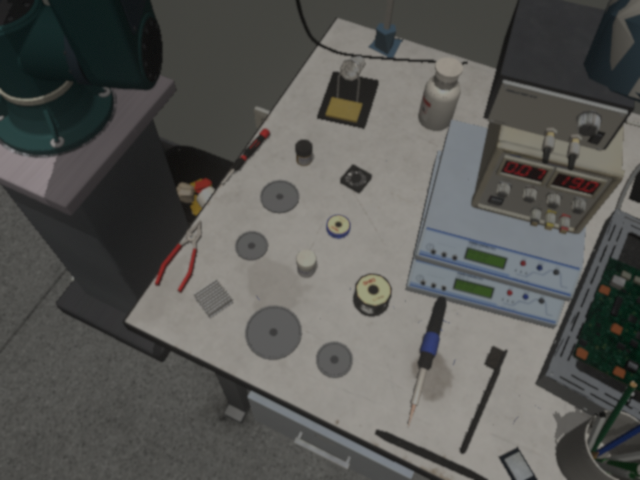

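The top view shows these at roughly: solder spool (348,190), wick (298,240), white jar (346,247), black jar (239,298), dishes L (404,250), M (289,300), S1 (344,299), S2 (402,200), fan (243,245), heat sink (402,303). The scene view agrees.

Create h.py:
```python
import numpy as np, cv2
from scipy.spatial.transform import Rotation as Ro
from cell import env, imaging, probe_bus
def snap(n):
    s=probe_bus.sense();p=imaging.snapshot(n)
    if n=="wrist":
        T=np.eye(4);T[:3,:3]=Ro.from_rotvec(s["tcp_rot"]).as_matrix();T[:3,3]=s["eef_pos"]
        W=T@np.array(p["mount"]);p["R"]=W[:3,:3].T;p["t"]=-p["R"]@W[:3,3]
    p["R"]=np.array(p["R"]);p["t"]=np.array(p["t"]);return p
def f(p): return p["frame"].shape[0]/2/np.tan(np.radians(p["fovy"])/2)
def ray(p,u,v,z):
    d=p["R"].T@np.array([(u-p["cx"])/f(p),(v-p["cy"])/f(p),1]);c=-p["R"].T@p["t"]
    return (c+d*(z-c[2])/d[2])[:2]
def proj(p,X):
    c=p["R"]@np.array(X)+p["t"];return c[:2]/c[2]*f(p)+[p["cx"],p["cy"]]
def ortho(p,x0,x1,y0,y1,z,s=2):
    # orthographic picture of plane z, s px/mm; rows: x decreasing, cols: y decreasing
    H,W=int((x1-x0)*s),int((y1-y0)*s)
    q=np.float32([[0,0],[W,0],[0,H],[W,H]])
    w=[(x1,y1),(x1,y0),(x0,y1),(x0,y0)]
    M=cv2.getPerspectiveTransform(np.float32([proj(p,(*a,z)) for a in w]),q)
    return cv2.warpPerspective(p["frame"],M,(W,H))
```

Run:
```python
from h import *
t=snap("top");c=snap("scene")
for n,a,b,z in[("solder",(348,190),(374,289),34),("wick",(298,240),(339,225),12),("white",(346,245),(306,257),38),("black",(239,297),(304,146),38),("L",(404,250),(273,332),4),("M",(289,300),(280,196),4),("S1",(344,299),(252,245),4),("S2",(402.5,200),(334,359),4),("fan",(243,245),(356,178),10),("sink",(402,303),(213,298),18)]:
    print(n,ray(t,*a,z).round(1),ray(c,*b,z).round(1))
p=snap("wrist");print(p["fovy"],p["mount"],p["t"],probe_bus.sense()["eef_pos"],Ro.from_rotvec(probe_bus.sense()["tcp_rot"]).as_matrix().round(3))
```

```text
solder [651.2 -95.1] [654.2 -93. ]
wick [560.7  -6.1] [561.3  -4.5]
white [549.4 -92.5] [546.4 -90.8]
black [453.7  92.6] [452.4  94.3]
L [ 547.7 -202.5] [ 549.2 -202.3]
M [451.5   7.4] [450.9   8.8]
S1 [455.2 -92.3] [454.5 -91.5]
S2 [ 642.8 -200.2] [ 642.6 -200.4]
fan [549.4  94. ] [548.6  92.1]
sink [ 449.6 -195.6] [ 451.7 -198.9]
64.43465738679423 [[ 9.48792799e-04 -9.66075548e-01 -2.58257884e-01  7.42121934e+01]
 [ 9.99999394e-01  1.06074869e-03 -2.94167789e-04  1.93728135e+00]
 [ 5.58135021e-04 -2.58257449e-01  9.66075969e-01 -8.29466303e+01]
 [ 0.00000000e+00  0.00000000e+00  0.00000000e+00  1.00000000e+00]] [-551.17960544  -28.44566435  391.90229687] [ 245.97179754 -491.76331231  302.15188556] [[ 0.894  0.447 -0.   ]
 [ 0.447 -0.894  0.001]
 [ 0.    -0.001 -1.   ]]
```

Careful with the scale: shifts go in shares of 300 mm and turns go in shares of 2 rad. That gives: 42 mm / 300 = 0.14, 30 mm / 300 = 0.1.

Emit:
advance([
  [[94, 0.1, -0.0567, 0, 0, 0, 0], [94, 0.14, -0.08, 0, 0, 0, 0], [94, 0.14, -0.08, 0, 0, 0, 0], [94, 0.14, -0.08, 0, 0, 0, 0], [94, 0.14, -0.08, 0, 0, 0, 0], [94, 0.14, -0.08, 0, 0, 0, 0], [94, 0.14, -0.08, 0, 0, 0, 0], [94, 0.14, -0.08, 0, 0, 0, 0], [94, 0.14, -0.08, 0, 0, 0, 0], [94, 0.14, -0.08, 0, 0, 0, 0], [94, 0.1, -0.0567, 0, 0, 0, 0], [94, 0.04, -0.0267, 0, 0, 0, 0]],
])

```text
clock: 1.45
eef_pos: [534.2, -57.2, 302.2]
tcp_rot: [-3.055, -0.728, 0.0]
contact_force: [0.0, -1.0, 0.1]
opening: 93.7
grasp_force: 0.0
```

Emit:
advance([
  [[94, 0, 0, 0, 0, 0, -0.069], [94, 0, 0, 0, 0, 0, -0.069], [94, 0, 0, 0, 0, 0, -0.069], [94, 0, 0, 0, 0, 0, -0.069], [94, 0, 0, 0, 0, 0, -0.069], [94, 0, 0, 0, 0, 0, -0.069], [94, 0, 0, 0, 0, 0, -0.069], [94, 0, 0, 0, 0, 0, -0.069], [94, 0, 0, 0, 0, 0, 0], [94, 0, 0, 0, 0, 0, 0], [94, 0, 0, 0, 0, 0, 0]],
])

```text
clock: 2.55
eef_pos: [532.9, -60.2, 302.7]
tcp_rot: [2.227, 2.215, -0.0]
contact_force: [-0.1, -0.1, -0.1]
opening: 94.3
grasp_force: 0.0
```

Run:
```python
from h import *
p=snap("wrist");cv2.imwrite("pics/w1.png",p["frame"])
print(Ro.from_rotvec(probe_bus.sense()["tcp_rot"]).as_matrix().round(3))
```

```text
[[ 0.005  1.    -0.   ]
 [ 1.    -0.005 -0.   ]
 [-0.    -0.    -1.   ]]
```

View pics/w1.png

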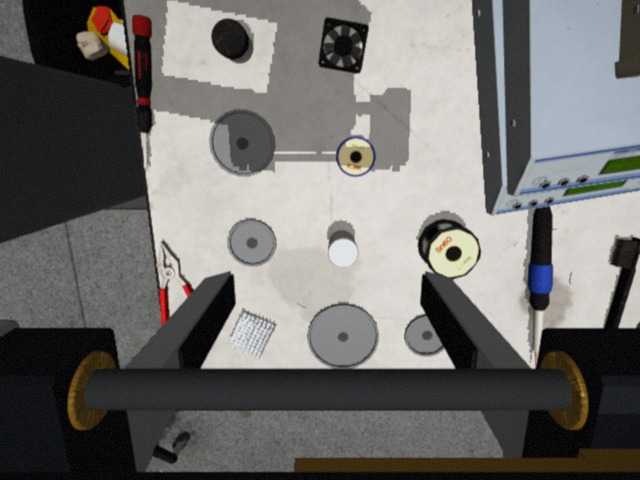

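Wrist view: large dish hub (342,337), medium (242,143), S1 (251,242), S2 (427,336), solder spool hub (454,254), wick hub (356,156), white cap (343,253), black cap ~(230,39); instrument corner near (490,212).

Run:
```python
from h import *
p=snap("wrist");t=snap("top")
for n,a,z in[("solder",(454,253.5),34),("wick",(356,156),12),("white",(343,252.5),38),("black",(229.5,39),38),("L",(342.5,336.5),2),("M",(242,143),2),("S1",(251.5,242.5),2),("S2",(427,335.5),2),("fan",(343.5,46),10)]:
    print(n,ray(p,*a,z).round(1))
for z in(0,40,80,120):print("dev",z,ray(p,490,213,z).round(0),ray(t,325,171,z).round(0))
# hub refinement: dish/spool dark hubs and sharp crops
b=[cv2.resize(p["frame"][v-45:v+45,u-45:u+45],(266,266),interpolation=cv2.INTER_CUBIC) for u,v in[(454,250),(343,248),(230,46),(356,156),(251,242),(427,336)]]
cv2.imwrite("pics/c1.png",np.vstack([np.hstack(b[:3]),np.hstack(b[3:])]))
```

```text
solder [655.2 -97.7]
wick [560.7  -6.3]
white [547.8 -95.1]
black [452.4  90.5]
L [ 549.4 -204.7]
M [449.7   6.1]
S1 [453.5 -95. ]
S2 [ 643.9 -203.8]
fan [548.1  90.6]
dev 0 [700. -65.] [697. -53.]
dev 40 [683. -57.] [684. -53.]
dev 80 [666. -49.] [671. -52.]
dev 120 [649. -41.] [659. -51.]
```

View pics/c1.png

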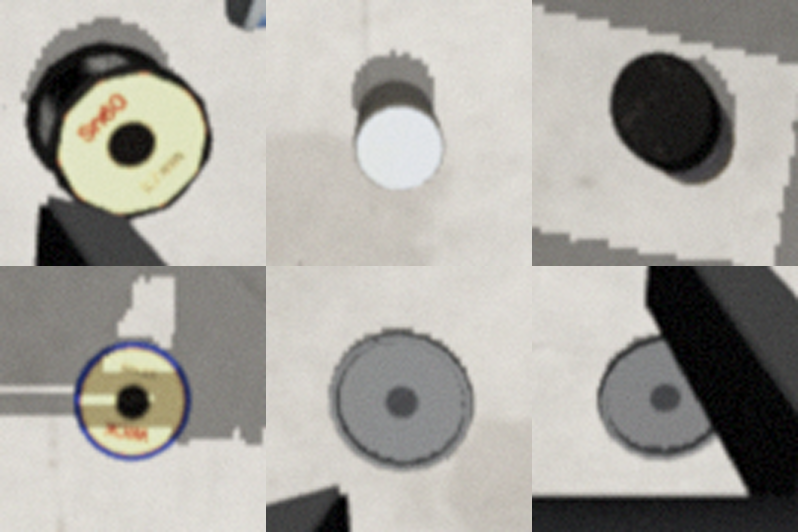

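To row units: 40 mm / 300 = 0.1333, 30.5 mm / 300 = 0.1017.

Emit:
advance([
  [[75, -0.03, 0.1, 0.0667, 0, 0, 0], [75, -0.03, 0.1, 0.0833, 0, 0, 0], [75, -0.03, 0.1, 0.0833, 0, 0, 0], [75, -0.03, 0.1017, 0.1, 0, 0, 0], [75, 0, 0, 0.1333, 0, 0, 0], [75, 0, 0, 0.1, 0, 0, 0], [75, 0, 0, 0.05, 0, 0, 0], [75, 0, 0, 0.03, 0, 0, 0], [75, 0, 0, 0, 0, 0, 0], [75, 0, 0, 0, 0, 0, 0]],
], force=30)

```text
clock: 3.7
eef_pos: [654.4, -96.4, 110.8]
tcp_rot: [2.223, 2.216, 0.003]
contact_force: [-0.4, 0.4, 0.2]
opening: 74.9
grasp_force: 0.0
```

Run:
```python
from h import *
p=snap("wrist");cv2.imwrite("pics/w2.png",p["frame"])
```

```text
(no output)
```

View pics/w2.png

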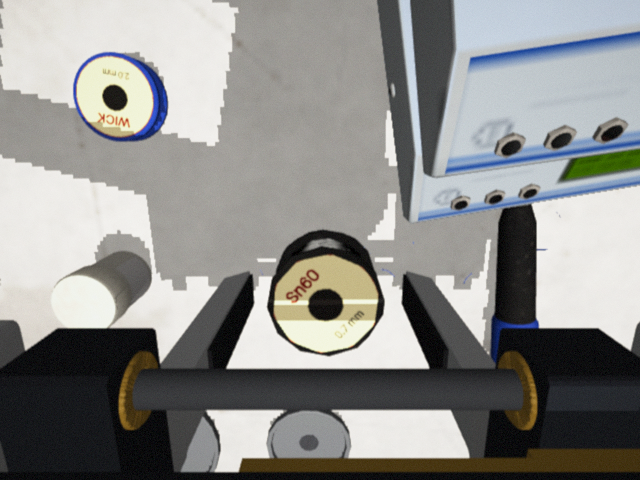

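The spool (hub at 325,304) sits centred between the fingers (250 and 405). Closing and lifting.

Run:
```python
from h import *
p=snap("wrist");print(ray(p,325,304,34),probe_bus.sense()["eef_pos"])
```

```text
[654.10704437 -97.96483502] [654.58418211 -96.45307286 111.32260436]
```

Emit:
advance([
  [[40, 0, 0, 0, 0, 0, 0], [40, 0, 0, 0, 0, 0, 0], [40, 0, 0, 0, 0, 0, 0], [40, 0, 0, 0, 0, 0, 0], [40, 0, 0, 0, 0, 0, 0], [40, 0, 0, 0, 0, 0, 0], [40, 0, 0, 0, 0, 0, 0]],
], force=30)

```text
clock: 4.5
eef_pos: [653.7, -96.3, 109.2]
tcp_rot: [2.224, 2.218, 0.0]
contact_force: [-1.2, 0.6, 3.9]
opening: 53.3
grasp_force: 30.0
```

To row units: -30 mm / 300 = -0.1, -29 mm / 300 = -0.0967.

Emit:
advance([
  [[40, 0, 0, -0.04, 0, 0, 0], [40, 0, 0, -0.0433, 0, 0, 0], [40, -0.0567, -0.055, 0, 0, 0, 0], [40, -0.1, -0.0967, 0, 0, 0, 0], [40, -0.1, -0.0967, 0, 0, 0, 0], [40, -0.0667, -0.0667, 0, 0, 0, 0], [40, -0.0333, -0.0333, 0, 0, 0, 0], [40, 0, 0, 0, 0, 0, 0], [40, 0, 0, 0, 0, 0, 0], [40, 0, 0, 0.0333, 0, 0, 0], [40, 0, 0, 0.0267, 0, 0, 0], [40, 0, 0, 0, 0, 0, 0]],
])

```text
clock: 5.7
eef_pos: [548.0, -201.6, 113.1]
tcp_rot: [-2.22, -2.217, 0.002]
contact_force: [-0.3, -0.7, -3.6]
opening: 53.6
grasp_force: 30.0
```

Run:
```python
from h import *
p=snap("wrist");cv2.imwrite("pics/w3.png",p["frame"])
```

```text
(no output)
```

View pics/w3.png

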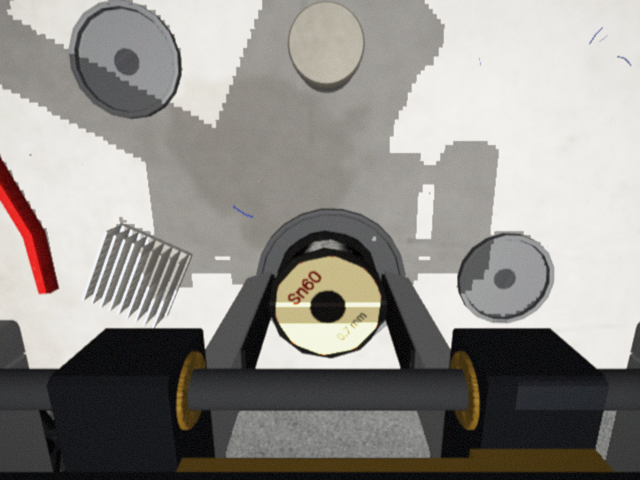

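The spool at (328,306) is above the large dish, whose visible rim runs from column 260 to 403 with its far edge at (331,209). I'll check by projection before lowering.

Run:
```python
from h import *
p=snap("wrist");s=probe_bus.sense();print(ray(p,331.5,209,5),ray(p,260,270,5),ray(p,403,270,5),ray(p,328,306,41),s["eef_pos"])
```

```text
[ 550.35995159 -165.11311509] [ 512.26014785 -198.13994357] [ 588.52150937 -198.09711943] [ 548.64656911 -202.14190207] [ 548.62481219 -202.20570826  114.61615056]
```

Emit:
advance([
  [[40, 0, 0, 0.0083, 0, 0, 0], [40, 0, 0, 0.0067, 0, 0, 0], [40, 0, 0, 0.0017, 0, 0, 0], [40, 0, 0, 0, 0, 0, 0]],
])

```text
clock: 6.2
eef_pos: [549.0, -203.0, 111.2]
tcp_rot: [2.224, 2.217, 0.001]
contact_force: [0.8, -0.7, -1.2]
opening: 53.5
grasp_force: 30.0
```

To row units: -2 mm / 300 = -0.0067, 1 mm / 300 = 0.0033.

Emit:
advance([
  [[40, -0.0067, 0.0033, 0.0017, 0, 0, 0], [40, 0, 0, 0.0017, 0, 0, 0], [40, 0, 0, 0, 0, 0, 0], [40, 0, 0, 0, 0, 0, 0]],
])

```text
clock: 6.6
eef_pos: [549.6, -204.0, 111.2]
tcp_rot: [-2.223, -2.217, -0.002]
contact_force: [-3.0, 4.2, 5.9]
opening: 53.7
grasp_force: 30.0
```

To row units: 35 mm / 300 = 0.1167, -30 mm / 300 = -0.1.

Emit:
advance([
  [[70, 0, 0, 0, 0, 0, 0], [70, 0, 0, 0, 0, 0, 0], [70, 0, 0, 0, 0, 0, 0], [70, 0, 0, -0.05, 0, 0, 0], [70, 0, 0, -0.1, 0, 0, 0], [60, 0.0833, -0.0033, 0, 0, 0, 0], [60, 0.1167, -0.0017, 0, 0, 0, 0], [60, 0.1, 0, 0, 0, 0, 0], [60, 0.0667, 0, 0, 0, 0, 0], [60, 0, 0, 0, 0, 0, 0], [60, 0, 0, 0, 0, 0, 0]],
], force=15)

```text
clock: 7.7
eef_pos: [548.8, -95.2, 155.6]
tcp_rot: [2.223, 2.218, 0.0]
contact_force: [-0.4, -0.0, 0.0]
opening: 60.1
grasp_force: 0.0
```

Run:
```python
from h import *
p=snap("wrist");cv2.imwrite("pics/w4.png",p["frame"]);print(probe_bus.sense()["eef_pos"])
```

```text
[548.80564194 -95.70200421 155.39344368]
```

View pics/w4.png

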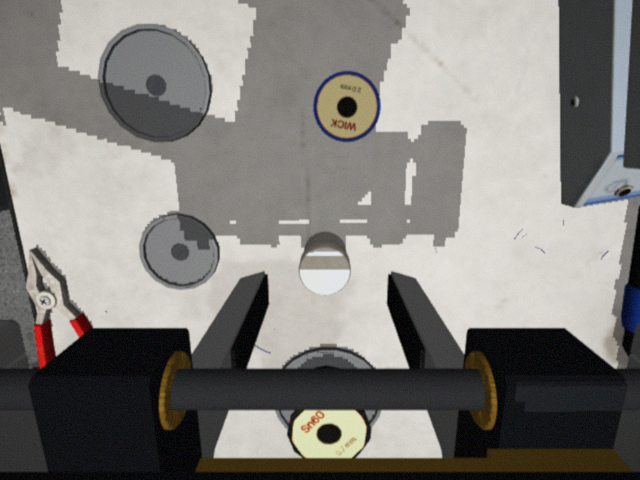

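White jar cap is at (324,270), fingers at 268 and 388; the spool at (329,433) stands in the large dish.

Run:
```python
from h import *
p=snap("wrist");s=probe_bus.sense();print(ray(p,324.5,270,38),s["eef_pos"],ray(p,180,251,2),ray(p,347,106,12),ray(p,156,85,2))
print(ray(p,329,433,36),ray(p,329,346,5))
```

```text
[547.56650126 -95.3164554 ] [548.73016353 -95.9553135  155.20435937] [453.60920884 -95.07872222] [560.41812975  -6.91427929] [449.98488465   5.58261278]
[ 549.94888621 -206.12597466] [ 550.12484482 -162.54151848]
```

To row units: 20 mm / 300 = 0.0667, 18 mm / 300 = 0.06.

Emit:
advance([
  [[60, 0, -0.0033, 0.0667, 0, 0, 0], [60, 0, 0, 0.06, 0, 0, 0], [60, 0, 0, 0.0267, 0, 0, 0], [60, 0, 0, 0, 0, 0, 0], [20, 0, 0, 0, 0, 0, 0], [20, 0, 0, 0, 0, 0, 0], [20, 0, 0, 0, 0, 0, 0], [20, 0, 0, 0, 0, 0, 0], [20, 0, 0, 0, 0, 0, 0], [20, 0, 0, 0, 0, 0, 0], [20, 0, 0, 0, 0, 0, 0]],
], force=15)

```text
clock: 8.9
eef_pos: [547.8, -95.0, 109.3]
tcp_rot: [2.224, 2.218, 0.001]
contact_force: [-0.7, 0.2, 3.1]
opening: 28.6
grasp_force: 15.0
```

To row units: -25 mm / 300 = -0.0833, -20 mm / 300 = -0.0667.

Emit:
advance([
  [[20, 0, 0, -0.0333, 0, 0, 0], [20, 0, 0, -0.0333, 0, 0, 0], [20, 0, -0.05, 0, 0, 0, 0], [20, 0, -0.0833, 0, 0, 0, 0], [20, 0, -0.0833, 0, 0, 0, 0], [20, 0, -0.0667, 0, 0, 0, 0], [20, 0, -0.03, 0, 0, 0, 0], [20, 0, 0, 0, 0, 0, 0], [20, 0, 0, 0.0233, 0, 0, 0], [20, 0, 0, 0.02, 0, 0, 0], [20, 0, 0, 0, 0, 0, 0], [20, 0, 0, 0, 0, 0, 0]],
])

```text
clock: 10.1
eef_pos: [453.7, -94.5, 115.1]
tcp_rot: [-2.224, -2.218, 0.001]
contact_force: [-1.3, -0.3, -1.1]
opening: 28.4
grasp_force: 15.0
```

Run:
```python
from h import *
p=snap("wrist");cv2.imwrite("pics/w5.png",p["frame"]);print(probe_bus.sense()["eef_pos"])
```

```text
[453.72621482 -94.60384167 115.32190609]
```

View pics/w5.png

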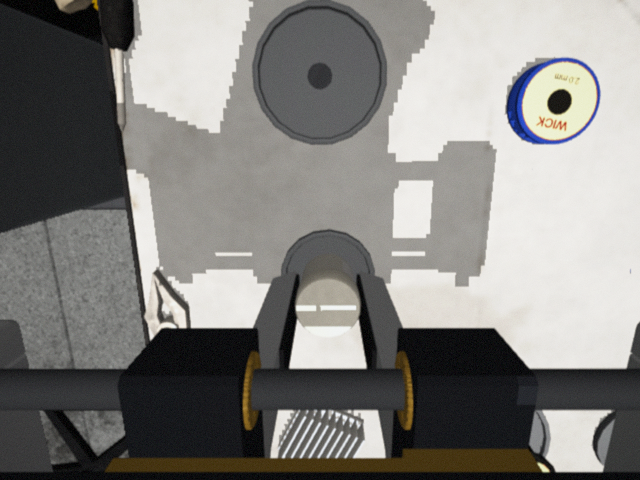

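The jar (327,305) hangs centred over the small dish (far rim at 328,231). Lowering.

To row units: 3 mm / 300 = 0.01, 1 mm / 300 = 0.0033.

Emit:
advance([
  [[20, 0, 0, 0.01, 0, 0, 0], [20, 0, 0, 0.0033, 0, 0, 0], [20, 0, 0, 0.0017, 0, 0, 0], [20, 0, 0, 0, 0, 0, 0], [20, 0, 0, 0, 0, 0, 0]],
])

```text
clock: 10.65
eef_pos: [453.5, -94.6, 111.3]
tcp_rot: [2.225, 2.218, 0.0]
contact_force: [-0.0, -0.3, 0.9]
opening: 28.7
grasp_force: 15.0
```

To row units: 0.5 mm / 300 = 0.0017.

Emit:
advance([
  [[20, 0, 0, 0.0017, 0, 0, 0], [20, 0, 0, 0.0017, 0, 0, 0], [20, 0, 0, 0, 0, 0, 0], [20, 0, 0, 0, 0, 0, 0]],
])

```text
clock: 11.05
eef_pos: [453.5, -94.6, 111.3]
tcp_rot: [2.225, 2.218, 0.0]
contact_force: [-3.4, 1.4, 6.7]
opening: 28.8
grasp_force: 15.0
```

To row units: 32 mm / 300 = 0.1067, -30 mm / 300 = -0.1.

Emit:
advance([
  [[55, 0, 0, 0, 0, 0, 0], [55, 0, 0, 0, 0, 0, 0], [55, 0, 0, 0, 0, 0, 0], [55, 0, 0, -0.05, 0, 0, 0], [60, 0, 0, -0.1, 0, 0, 0], [60, 0.0567, 0.0667, 0, 0, 0, 0], [60, 0.0867, 0.1067, 0, 0, 0, 0], [60, 0.0867, 0.1067, 0, 0, 0, 0], [60, 0.0633, 0.0767, 0, 0, 0, 0], [60, 0, 0, 0.05, 0, 0, 0], [60, 0, 0, 0, 0, 0, 0], [60, 0, 0, 0, 0, 0, 0]],
], force=8)

```text
clock: 12.25
eef_pos: [559.4, -7.5, 138.8]
tcp_rot: [-2.224, -2.216, 0.004]
contact_force: [0.6, -0.8, 0.1]
opening: 59.9
grasp_force: 0.0
```

Run:
```python
from h import *
p=snap("wrist");cv2.imwrite("pics/w6.png",p["frame"]);print(probe_bus.sense()["eef_pos"])
```

```text
[559.69277134  -7.66797323 139.54485182]
```

View pics/w6.png

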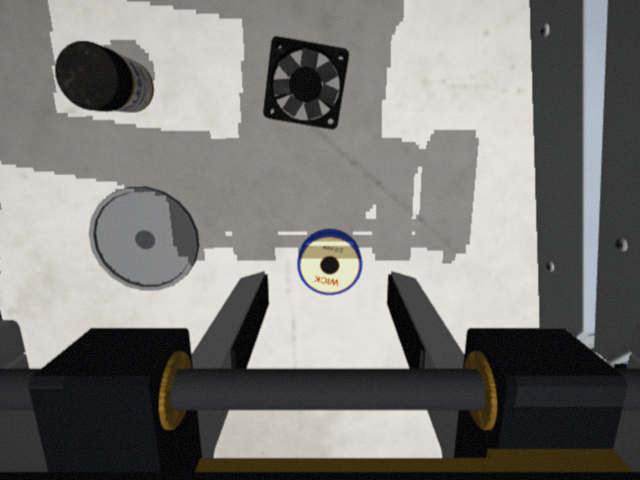

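Run:
```python
from h import *
p=snap("wrist");print(ray(p,329.5,265,12),probe_bus.sense()["eef_pos"],ray(p,145,240,2),ray(p,95,76,38))
```

```text
[560.92592478  -7.75582079] [560.00328622  -7.75272403 140.09689822] [450.07219503   4.87746301] [455.23848885  91.46424029]
```

Emit:
advance([
  [[60, 0.0033, 0.0033, 0.0667, 0, 0, 0], [60, 0, 0, 0.04, 0, 0, 0], [60, 0, 0, 0.02, 0, 0, 0], [60, 0, 0, 0, 0, 0, 0], [25, 0, 0, 0, 0, 0, 0], [25, 0, 0, 0, 0, 0, 0], [25, 0, 0, 0, 0, 0, 0], [25, 0, 0, 0, 0, 0, 0], [25, 0, 0, 0, 0, 0, 0], [25, 0, 0, 0, 0, 0, 0]],
], force=8)

```text
clock: 13.35
eef_pos: [562.1, -6.0, 102.9]
tcp_rot: [2.224, 2.217, 0.001]
contact_force: [-0.8, -0.2, 3.0]
opening: 37.4
grasp_force: 8.0
```

To row units: -27 mm / 300 = -0.09, -25 mm / 300 = -0.0833.

Emit:
advance([
  [[25, 0, 0, -0.0267, 0, 0, 0], [25, 0, 0, -0.0267, 0, 0, 0], [25, 0.0067, -0.0533, 0, 0, 0, 0], [25, 0.01, -0.09, 0, 0, 0, 0], [25, 0.01, -0.09, 0, 0, 0, 0], [25, 0.01, -0.0833, 0, 0, 0, 0], [25, 0.005, -0.0533, 0, 0, 0, 0], [25, 0, 0, 0, 0, 0, 0], [25, 0, 0, 0.0233, 0, 0, 0], [25, 0, 0, 0.0133, 0, 0, 0], [25, 0, 0, 0, 0, 0, 0], [25, 0, 0, 0, 0, 0, 0]],
])

```text
clock: 14.55
eef_pos: [451.2, 6.8, 106.8]
tcp_rot: [-2.225, -2.218, 0.001]
contact_force: [-0.0, 0.2, -0.9]
opening: 37.6
grasp_force: 8.0
```

Run:
```python
from h import *
p=snap("wrist");cv2.imwrite("pics/w7.png",p["frame"]);print(probe_bus.sense()["eef_pos"])
```

```text
[451.22772996   6.79096302 106.96947368]
```

View pics/w7.png

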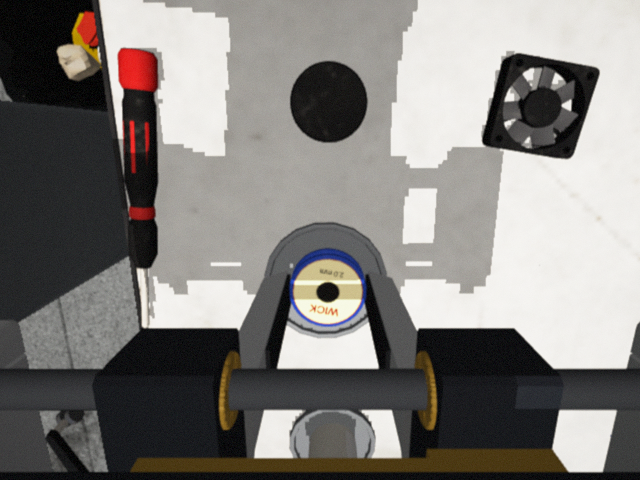

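The wick (328,292) sits over the medium dish (rim rows 224–337, columns 267–387).

To row units: 1.5 mm / 300 = 0.005, 1 mm / 300 = 0.0033.

Emit:
advance([
  [[25, 0, 0, 0.005, 0, 0, 0], [25, 0, 0, 0.0033, 0, 0, 0], [25, 0, 0, 0, 0, 0, 0], [25, 0, 0, 0, 0, 0, 0]],
])

```text
clock: 15.0
eef_pos: [451.0, 6.8, 104.9]
tcp_rot: [2.224, 2.218, 0.001]
contact_force: [0.2, -0.3, 1.4]
opening: 37.3
grasp_force: 8.0
```

Emit:
advance([
  [[25, 0, 0, 0.0017, 0, 0, 0], [25, 0, 0, 0.0017, 0, 0, 0], [25, 0, 0, 0, 0, 0, 0], [25, 0, 0, 0, 0, 0, 0]],
])

```text
clock: 15.4
eef_pos: [451.0, 6.9, 104.8]
tcp_rot: [2.224, 2.218, 0.0]
contact_force: [-2.9, 0.1, 6.7]
opening: 37.4
grasp_force: 8.0
```

Run:
```python
from h import *
p=snap("wrist");print(ray(p,329,101,38))
```

```text
[452.11255847  92.09049386]
```

Emit:
advance([
  [[52, 0, 0, 0, 0, 0, 0], [52, 0, 0, 0, 0, 0, 0], [52, 0, 0, 0, 0, 0, 0], [52, 0, 0, -0.05, 0, 0, 0], [60, 0, 0, -0.1167, 0, 0, 0], [60, 0.0667, 0.0017, 0, 0, 0, 0], [60, 0.1, 0.0033, 0, 0, 0, 0], [60, 0.08, 0.0017, 0, 0, 0, 0], [60, 0.0333, 0, 0, 0, 0, 0], [60, 0, 0, 0, 0, 0, 0], [60, 0, 0, 0, 0, 0, 0]],
], force=15)

```text
clock: 16.55
eef_pos: [452.9, 90.4, 153.4]
tcp_rot: [2.224, 2.218, -0.002]
contact_force: [-0.3, -0.4, -0.2]
opening: 59.9
grasp_force: 0.0
```

Run:
```python
from h import *
p=snap("wrist");cv2.imwrite("pics/w8.png",p["frame"]);print(probe_bus.sense()["eef_pos"])
```

```text
[452.97613892  90.14658105 153.39596305]
```

View pics/w8.png

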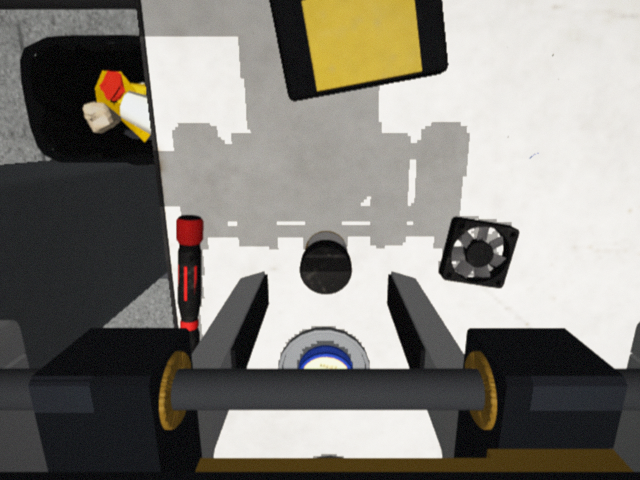

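The black cap (326,268) is centred between the fingers; fan is clear at (480,251).

To row units: 20 mm / 300 = 0.0667, 18 mm / 300 = 0.06.

Emit:
advance([
  [[60, 0.0033, -0.0017, 0.0667, 0, 0, 0], [60, 0, 0, 0.06, 0, 0, 0], [60, 0, 0, 0.0233, 0, 0, 0], [60, 0, 0, 0, 0, 0, 0], [20, 0, 0, 0, 0, 0, 0], [20, 0, 0, 0, 0, 0, 0], [20, 0, 0, 0, 0, 0, 0], [20, 0, 0, 0, 0, 0, 0], [20, 0, 0, 0, 0, 0, 0], [20, 0, 0, 0, 0, 0, 0]],
], force=15)

```text
clock: 17.6
eef_pos: [452.8, 91.9, 109.2]
tcp_rot: [2.224, 2.218, 0.001]
contact_force: [-0.0, 0.7, 1.9]
opening: 28.7
grasp_force: 15.0
```

To row units: -40 mm / 300 = -0.1333, -35 mm / 300 = -0.1167.

Emit:
advance([
  [[20, 0, 0, -0.0667, 0, 0, 0], [20, 0, 0, -0.1333, 0, 0, 0], [20, -0.0667, 0.0433, 0, 0, 0, 0], [20, -0.1167, 0.0767, 0, 0, 0, 0], [20, -0.1167, 0.0767, 0, 0, 0, 0], [20, -0.1167, 0.0767, 0, 0, 0, 0], [20, -0.1167, 0.0733, 0, 0, 0, 0], [20, -0.1167, 0.0733, 0, 0, 0, 0], [20, -0.1167, 0.0733, 0, 0, 0, 0], [20, -0.1167, 0.0733, 0, 0, 0, 0], [20, -0.0667, 0.0467, 0, 0, 0, 0], [20, -0.0333, 0.0233, 0, 0, 0, 0]],
])

```text
clock: 18.8
eef_pos: [643.2, -205.8, 167.7]
tcp_rot: [-2.227, -2.216, 0.001]
contact_force: [0.6, -0.6, -0.8]
opening: 28.1
grasp_force: 15.0
```

Emit:
advance([
  [[20, 0, 0, 0.0667, 0, 0, 0], [20, 0, 0, 0.0667, 0, 0, 0], [20, 0, 0, 0.0433, 0, 0, 0], [20, 0, 0, 0, 0, 0, 0], [20, 0, 0, 0, 0, 0, 0]],
])

```text
clock: 19.3
eef_pos: [642.6, -203.2, 115.9]
tcp_rot: [-2.224, -2.219, 0.0]
contact_force: [0.2, -0.3, -0.3]
opening: 28.9
grasp_force: 15.0
```

Run:
```python
from h import *
p=snap("wrist");cv2.imwrite("pics/w9.png",p["frame"]);print(probe_bus.sense()["eef_pos"])
```

```text
[ 643.01589617 -203.40866676  116.73039655]
```

View pics/w9.png

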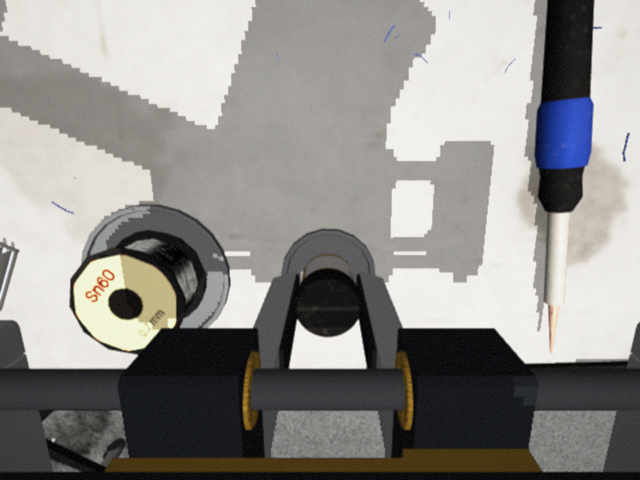

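Same geometry as with the first jar: black cap (327,302), dish far rim (328,230). Lowering.

To row units: 3 mm / 300 = 0.01, 1 mm / 300 = 0.0033.

Emit:
advance([
  [[20, 0, 0, 0.01, 0, 0, 0], [20, 0, 0, 0.0033, 0, 0, 0], [20, 0, 0, 0.0017, 0, 0, 0], [20, 0, 0, 0, 0, 0, 0], [20, 0, 0, 0, 0, 0, 0]],
])

```text
clock: 19.85
eef_pos: [642.7, -203.8, 111.3]
tcp_rot: [2.225, 2.218, 0.0]
contact_force: [0.2, -0.3, -0.7]
opening: 29.0
grasp_force: 15.0
```

Emit:
advance([
  [[20, 0, 0, 0.0017, 0, 0, 0], [20, 0, 0, 0.0017, 0, 0, 0], [20, 0, 0, 0, 0, 0, 0], [20, 0, 0, 0, 0, 0, 0]],
])

```text
clock: 20.25
eef_pos: [642.7, -203.8, 111.3]
tcp_rot: [2.224, 2.218, 0.0]
contact_force: [-1.7, 1.2, 5.0]
opening: 29.0
grasp_force: 15.0
```

Contact; release, rise, and back off to look.

To row units: -45 mm / 300 = -0.15, -40 mm / 300 = -0.1333.

Emit:
advance([
  [[52, 0, 0, 0, 0, 0, 0], [52, 0, 0, 0, 0, 0, 0], [52, 0, 0, 0, 0, 0, 0], [52, 0, 0, -0.05, 0, 0, 0], [60, 0, 0, -0.1167, 0, 0, 0], [60, 0, 0, -0.15, 0, 0, 0], [60, 0.05, -0.0333, -0.1333, 0, 0, 0], [60, 0.1, -0.0667, -0.1333, 0, 0, 0], [60, 0.1, -0.0833, -0.05, 0, 0, 0], [60, 0.1, -0.0833, 0, 0, 0, 0], [60, 0.1, -0.0667, 0, 0, 0, 0], [60, 0, 0, 0, 0, 0, 0]],
])

```text
clock: 21.45
eef_pos: [542.7, -67.5, 299.6]
tcp_rot: [2.22, 2.222, 0.003]
contact_force: [0.6, -0.1, -0.1]
opening: 59.9
grasp_force: 0.0
```

Emit:
advance([
  [[60, 0, 0, 0, 0, 0, 0], [60, 0, 0, 0, 0, 0, 0]],
])

```text
clock: 21.65
eef_pos: [545.0, -71.3, 297.8]
tcp_rot: [2.225, 2.217, 0.0]
contact_force: [-0.1, -0.8, -0.8]
opening: 59.8
grasp_force: 0.0
```

Run:
```python
from h import *
p=snap("wrist")
cv2.imwrite("pics/w10.png",p["frame"])
```

```text
(no output)
```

View pics/w10.png

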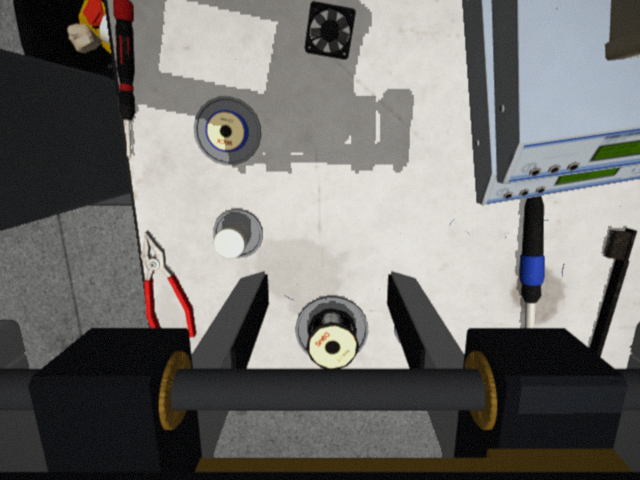

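The wick (226,131), white jar (229,243) and solder spool (333,347) all stand inside their dishes. One last picture for the black jar.

Run:
```python
from h import *
p=snap("wrist")
for n,u,v,z,d in[("solder",333,347,36,(549.5,-204.5)),("white",229.5,243,40,(453.6,-95)),("wick",226,131,14,(450,5.5))]:print(n,ray(p,u,v,z)-d)
a=snap("scene")["frame"][140:400,160:420];b=snap("top")["frame"][150:350,220:440]
cv2.imwrite("pics/f.png",np.hstack([cv2.resize(a,(400,400)),cv2.resize(b,(400,400))]))
```

```text
solder [ 1.03472385 -1.25642342]
white [0.67885888 0.22476319]
wick [1.53628957 0.23278517]
```

View pics/f.png

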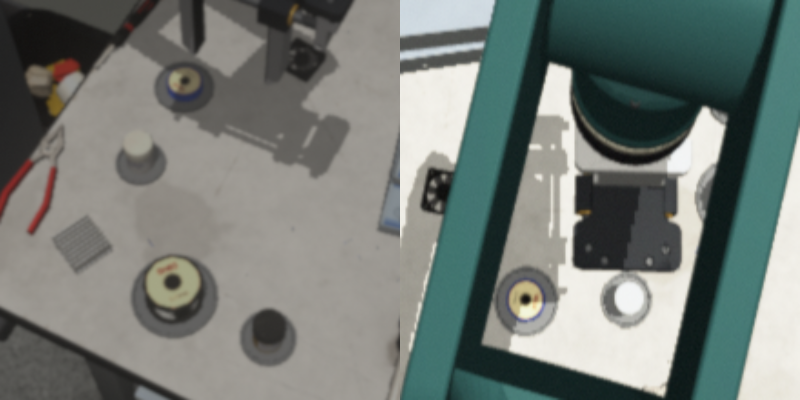

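The scene view shows the black jar upright in its dish at (268,330), with the other three items in place and the heat sink and fan undisturbed.

```bash
python3 -c "
from cell import env, imaging, probe_bus
print(env.close_job())"
```

```text
the job is handed in; nothing more can be done
None
```

I handed the job in at about 22 s of the 88 s limit: both spools and both jars stand upright in their dishes and the heat sink and fan were not touched. The spools and the white jar measured within 2 mm of centre, while the black jar I checked only by eye. The hand-in call did not report the judge's verdict.

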